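# Put the lock cylinders and tins away in rows

### The job

Put the two lock cylinders and the round tin that lie on the bench onto the low plywood shelf, each in the bay that already holds one of its kind. Make neat rows running along the shelf: the three cylinders lying flat, parallel and side by side in line, the two tins upright and side by side in line, with less than a finger's width (15 mm) between neighbours. Leave the pieces already on the shelf and the other things on the bench where they are.

Things in the scene. Friction and masses are not known exactly. Their poses are not given: they have to be found in the camera images.
- shelf: low fixed plywood shelf, 184 mm deep (x), 348 wide (y); origin under its centre, +x to the back, z up. Deck top z = 24 mm. Cheeks, divider (y = 0) and back rail are 6 mm thick, to z = 48; the front (-x) is open. Bays: y 3 to 168 and -168 to -3 mm, x -92 to 86. Rows run along y at x = 0, in line with the pieces already there
- cylinder_set: lock cylinder (euro profile), metal, 33 x 60 x 17 mm, lying flat, notched at mid-length; origin at the centre of its underside, y along its 60 mm length (it can be gripped by its ends), x across its 33 mm width, z up; 0.2 kg; already in one bay near its outer cheek, about 122 mm from the shelf's middle, its length along the shelf's x; which bay varies
- tin_set: round closed tin, 66 mm diameter, 36 mm high, plain drum with a lid; origin at the centre of its underside, z up; already in the other bay near its outer cheek, about 122 mm from the shelf's middle
- cylinder_1: lock cylinder (euro profile), metal, 33 x 60 x 17 mm, lying flat, notched at mid-length; origin at the centre of its underside, y along its 60 mm length (it can be gripped by its ends), x across its 33 mm width, z up; 0.2 kg; loose on the bench, to be put away
- cylinder_2: lock cylinder (euro profile), metal, 33 x 60 x 17 mm, lying flat, notched at mid-length; origin at the centre of its underside, y along its 60 mm length (it can be gripped by its ends), x across its 33 mm width, z up; 0.2 kg; loose on the bench, to be put away
- tin_1: round closed tin, 66 mm diameter, 36 mm high, plain drum with a lid; origin at the centre of its underside, z up; loose on the bench, to be put away
- lid_box: closed storage box with white lid, 206 (x) x 371 (y) x 174 mm high, standing fixed behind the work area, origin at the centre of its underside; an obstacle: pass over or in front of it. Another: a fixed open tub 216 mm high fills the bench right of y = -0.48 m
- padlock: padlock lying flat, 78 x 48 x 19 mm, origin at the centre of its underside; leave alone
- tape_roll: roll of tape lying flat, 66 mm diameter, 20 mm high, origin at the centre of its underside; leave alone
- screwdriver: screwdriver, 168 mm long (its y), 30 mm high, origin at its middle, underside; leave alone
- small_carton: small closed carton 133 x 71 x 58 mm, origin at the centre of its underside; leave alone
Not all that is in view belongs to the job. What is shaped like the cylinder_2 but turquoise is not meant. Leave any black look-alike of the tin_1 alone.

How it is judged:
By the outcome, as a careful person would: the job done as asked, in the order asked, and still so for the second after the job is handed in, with the robot touching nothing.
It also fails if it takes over 72 s, if anything falls off the work surface, if the arm or the gripper's body presses on something with over 40 N, if the wrist force passes 120 N, or if a joint passes its speed limit or range.

### The arm

A 7-joint arm with a two-finger parallel gripper is mounted at the origin on a cart in front of the work surface, level with it; the furniture and walls round the work are solid. World frame = base frame: x ahead of the robot, y to its left, z up, the work surface at z = 0. Lengths are in m, angles in rad, forces in N, time in s.
With the tool pointing down it reaches from about 0.4 to 0.9 m from the base axis. Payload 5.5 kg.
Tool frame: the origin (TCP) lies on the mounting face of the last link; the fingertips stand 173 mm ahead of it and the grasp point (between the pads) lies 155 mm ahead of it; z points along the fingers, y is the line along which they close (so a half turn about z gives the same grasp; the last joint's range is limited). The gripper opens to 85 mm and grips with 20 to 120 N. Pads are 22 mm wide; open, the fingers measure 114 mm over their backs; the gripper's body (76 mm by 85 mm) begins 54 mm behind the grasp point. The pads swing forward as they close: fully open they stand 13 mm farther back than shut.
Start: joints at [1.57, 0.501, -0.427, 1.55, 0.221, 1.138, -0.21], TCP at [0.17, -0.628, 0.405] pointing down, gripper open.
Joint ranges: [-2.88, 2.88], [-0.31, 2.03], [-1.54, 1.56], [0.2, 2.42], [-1.41, 4.55], [0.19, 2.02], [-2.57, 2.57]. Speed limits (rad/s): [2.57, 2.57, 3.14, 3.14, 3.14, 3.14, 3.14].

### API

Orientations are given as a 3x3 rotation matrix whose columns are the frame's x, y, z axes.
In Python, from cell import robot gives the robot as it stands.
- The arm moves only by the tool drive_tool, never from a script. Its argument "commands" is one flat list of numbers, 5 for each row, row after row: the shift along the tool's x, y, z in mm, then the turn about the tool's z in degrees, then the closure, from 0 (fully open) to 1 (shut). In form: [tx, ty, tz, roll, gripper, tx, ty, tz, roll, gripper, ...]. A call has 1 to 12 rows; each row is the pose to reach, as a shift and turn from the pose commanded when the call began, along the tool's axes at that moment; what a row does not reach only later rows make up. A row lasts 1/10 s, in which the tool goes at most 50 mm and 8.59 degrees, less where a joint would pass 70% of its speed; a pose out of reach is approached as far as the arm can. A call with a gripper value outside its range is refused whole. The fingers move at their own pace and stop on an object; the grip force is fixed at half the most. Time passes only in rows, so rows that repeat a pose let the fingers close. It gives the time, the measured TCP pose, the force, the opening and the grip force at its end, in the units of the state.
- robot.state(): the state, without advancing time (a new reading comes with each control period).
- robot.get_image(name): name is "scene" or "top" or "wrist"; returns a dict with "pixels" (400x640x3 uint8, red, green, blue), "intrinsics" (3x3 intrinsics, pixels), "rvec" (rotation vector, rad) and "tvec" (3), from world to camera coordinates, as OpenCV has them. Camera axes: x right, y down, z forward; pixel columns grow to the right and rows downward; lengths in m; the calibration is good to about 2 mm. The wrist camera is an equidistant fisheye: a pixel r from the principal point sees the ray r / f radians off the axis. A picture is of the moment at which its call begins. There is no depth.
- robot.job_done(): hands the job in; it is judged then, once.
Trained networks look in a picture, given as the dict that the camera call returned (one of the last four; its "shot" number tells which), for a name from the list of things; names that differ only in an ending like _2 or _b are one class to them, and where a whole thing is asked for, a point or a joint stands for the part that bears it (a point fixed in the world has none). Each returns a list of dicts, best first, with "conf" (0 to 1); they miss things now and then, are a little off and sometimes report something else, mostly with a low value. They report only what shows in the picture. A call takes as long as a camera call. They do not tell look-alikes from the thing itself.
- robot.trace(picture, label): "region" (400x640 bool, what is visible of it) and "rect" ([left, top, width, height] in pixels, round what is visible of it).
- robot.tip_of(picture, label): "position" ([column, row] in pixels: a listed point, or the origin of a listed thing).
The state is a dict: "clock": time; "q": joint angles; "joint_vel": joint speeds; "tau": joint torques, N m; "tool_pos": TCP position; "orientation": TCP orientation; "force": force on the tool from outside, world axes, zero at the start; "ft_torque": the same for the moment, N m; "opening": finger opening in m; "finger_force": force on a finger pad.
Only numpy, scipy, OpenCV 4.12 (cv2) and the standard library are available. Lean on these libraries where they do the work, as an engineer would, in place of code of your own. Each camera call takes 0.05 s, during which the arm holds its last target. There are 200 camera calls.

## Working session

There is one attempt and no reset: what is moved stays moved. The work goes in short steps, Python scripts to look and compute and a tool call to move; the robot and the scene stay as the last step left them, time stands still between calls to the robot, and variables do not carry over. Pictures are saved under pics/ and viewed, at most 10 in all, crops included, and the job is handed in when it is done.

Besides the shell and the picture viewer there is one more tool, called after "Emit:" by a JSON object that holds its "fn" and its "kwargs", one argument or row to a line. drive_tool: Moves the arm, as the interface text tells. Its arguments: {"type":"object","properties":{"commands":{"type":"array"}},"required":["commands"]}

```bash
mkdir -p pics; ls
cat > h.py <<'E'
import numpy as np, cv2
from cell import robot
def save(p,n,crop=None,s=1):
    im=p["pixels"][:,:,::-1]
    if crop: x,y,w,h=crop; im=im[y:y+h,x:x+w]
    cv2.imwrite("pics/"+n,cv2.resize(im,None,fx=s,fy=s,interpolation=cv2.INTER_CUBIC))
def ground(p,uv,z=0,fish=False):
    K=p["intrinsics"];R=cv2.Rodrigues(np.array(p["rvec"],float))[0];t=np.array(p["tvec"],float).ravel()
    K=np.array(K,float);uv=np.atleast_2d(np.array(uv,float))
    d=(uv-K[:2,2])/[K[0,0],K[1,1]]
    if fish:
        r=np.linalg.norm(d,axis=1,keepdims=True)+1e-9
        v=np.hstack([d/r*np.sin(r),np.cos(r)])
    else: v=np.hstack([d,np.ones((len(d),1))])
    w=v@R;c=-R.T@t
    return c+w*((z-c[2])/w[:,2:3])
def proj(p,X):
    return cv2.projectPoints(np.atleast_2d(np.array(X,float)),np.array(p["rvec"],float),np.array(p["tvec"],float),np.array(p["intrinsics"],float),None)[0].reshape(-1,2)
E
python3 - <<'E'
from h import *
a=robot.get_image("top");b=robot.get_image("scene")
save(a,"top.png",None,1.25);save(b,"scene.png",None,1.25)
for n in ["shelf","cylinder_1","cylinder_set","tin_1","tape_roll"]:
  for nm,p in(("top",a),("scene",b)):
    for d in robot.trace(p,n):print(nm,n,round(d["conf"],2),d["rect"])
    for d in robot.tip_of(p,n):print(nm,n,"tip",round(d["conf"],2),d["position"],ground(p,d["position"],0).round(3))
for p in(a,b):
  R=cv2.Rodrigues(np.array(p["rvec"],float))[0];print(-R.T@np.array(p["tvec"]).ravel(),p["intrinsics"])
s=robot.state();print(s["tool_pos"],s["orientation"],s["clock"],s["opening"])
E
```

```text
pics
top shelf 0.6 [169.7, 206.4, 121.1, 74.3]
top shelf tip 0.89 [230.7, 243.2] [[0.45  0.251 0.   ]]
scene shelf 0.71 [203.9, 124.2, 98.0, 79.8]
scene shelf 0.32 [391.4, 269.0, 17.6, 12.3]
scene shelf 0.31 [313.8, 238.7, 18.9, 16.9]
scene shelf tip 0.9 [254.2, 166.3] [[0.453 0.25  0.   ]]
top cylinder_1 0.77 [374.4, 235.5, 19.5, 20.6]
top cylinder_1 0.61 [413.5, 229.9, 18.8, 21.1]
top cylinder_1 0.57 [449.5, 243.2, 23.8, 16.0]
top cylinder_1 tip 0.76 [461.1, 250.1] [[ 0.43  -0.424  0.   ]]
top cylinder_1 tip 0.69 [379.4, 243.4] [[ 0.45  -0.184  0.   ]]
top cylinder_1 tip 0.5 [424.7, 240.2] [[ 0.459 -0.318  0.   ]]
scene cylinder_1 0.66 [315.1, 242.9, 20.0, 13.0]
scene cylinder_1 0.4 [344.0, 267.0, 13.8, 8.9]
scene cylinder_1 tip 0.61 [321.6, 253.3] [[ 0.444 -0.198  0.   ]]
scene cylinder_1 tip 0.6 [357.9, 305.3] [[ 0.431 -0.404  0.   ]]
scene cylinder_1 tip 0.49 [344.3, 278.0] [[ 0.451 -0.309  0.   ]]
top cylinder_set 0.25 [414.8, 228.7, 18.5, 20.1]
top cylinder_set tip 0.72 [273.7, 237.0] [[0.468 0.125 0.   ]]
top cylinder_set tip 0.28 [244.9, 161.1] [[0.693 0.213 0.   ]]
scene cy
[... 641 characters left out ...]
1 [428.1, 181.9] [[ 0.631 -0.33   0.   ]]
scene tape_roll 0.69 [380.2, 242.1, 23.2, 20.9]
scene tape_roll tip 0.84 [390.7, 252.5] [[ 0.623 -0.314  0.   ]]
[ 0.45060956 -0.00603508  1.50549339] [[512.12820636   0.         323.30070861]
 [  0.         512.12820636 198.0717088 ]
 [  0.           0.           1.        ]]
[-0.04574096 -0.93437814  1.27052293] [[499.78208404   0.         318.76389792]
 [  0.         499.78208404 196.63628415]
 [  0.           0.           1.        ]]
[ 0.16953904 -0.6275009   0.40473668] [[ 9.65386650e-01  2.60822957e-01  3.21340487e-05]
 [ 2.60822957e-01 -9.65386650e-01 -1.25709409e-05]
 [ 2.77429917e-05  2.05171161e-05 -9.99999999e-01]] 1.1 0.08541225062912365
```

View pics/top.png

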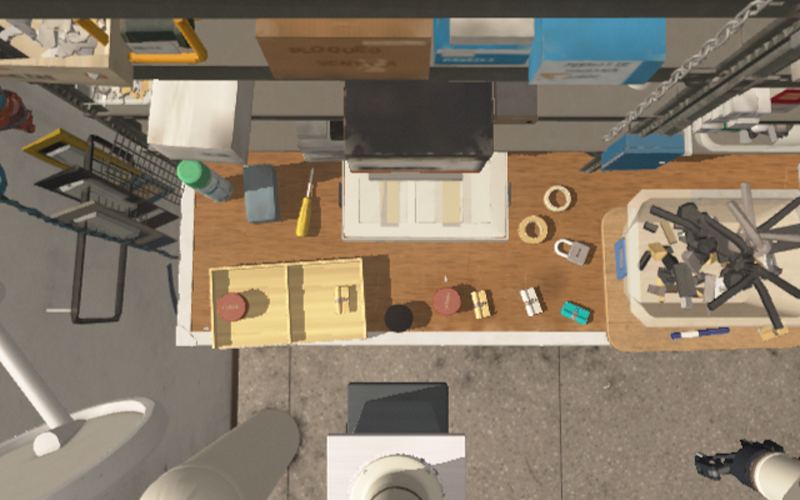

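Run:
```python
from h import *
a=robot.get_image("top")
c=[160,195,330,90]
x,y,w,h=c;im=a["pixels"][:,:,::-1]
top=cv2.resize(im[y:y+h,x:x+165],None,fx=4.8,fy=3.3*4.8/3.3/1.6,interpolation=cv2.INTER_CUBIC)
f=4.8
A=cv2.resize(im[205:265,165:330],None,fx=f,fy=f,interpolation=cv2.INTER_CUBIC)
B=cv2.resize(im[215:275,320:485],None,fx=f,fy=f,interpolation=cv2.INTER_CUBIC)
cv2.imwrite("pics/crop1.png",np.vstack([A,B]));np.save("top.npy",a["pixels"])
```

```text
(no output)
```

View pics/crop1.png

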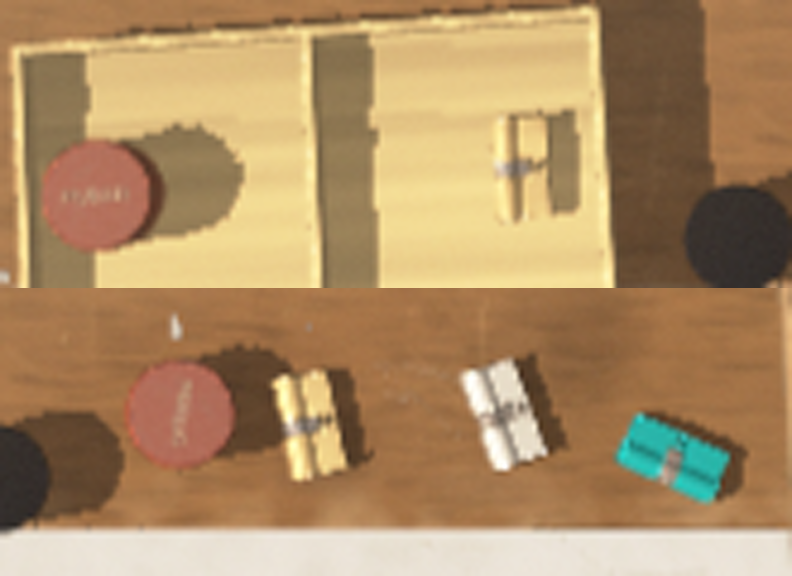

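Candidates (full-image top pixels):
- **Cylinders:** brass (384,244), silver (425,241) and turquoise (460,250). Turquoise is excluded.
- **Tins:** red (357,241) and black (319,254). Black is excluded.
- **Already on the shelf:** red tin (186,246) in the left bay and brass cylinder (276,239) in the right bay.

The close crop confirms the choice: brass, silver and red.

```bash
cat >> h.py <<'E'
from scipy.optimize import minimize
def box(w,l,h): return np.array([[x,y,z] for x in(-w/2,w/2) for y in(-l/2,l/2) for z in(0,h)])
a_=np.linspace(0,2*np.pi,48)
TIN=np.array([[.033*np.cos(t),.033*np.sin(t),z] for t in a_ for z in(0,.036)])
CYL=box(.033,.060,.017); SHELF=box(.184,.348,.048)
def place(M,v,z0):
    c,s=np.cos(v[2]),np.sin(v[2]);return M@np.array([[c,s,0],[-s,c,0],[0,0,1]])+[v[0],v[1],z0]
S=6
def fit(obs,M,v0,z0=0,rot=True):
    big=[]
    for p,m in obs:
        ys,xs=np.where(m);b=(max(xs.min()-12,0),max(ys.min()-12,0),xs.max()+12,ys.max()+12)
        big.append((p,b,cv2.resize(m[b[1]:b[3],b[0]:b[2]].astype(np.float32),None,fx=S,fy=S,interpolation=cv2.INTER_LINEAR)))
    def cost(v):
        v=[v[0],v[1],v[2] if rot else 0];c=0
        for p,b,m in big:
            q=((proj(p,place(M,v,z0))+.5-[b[0],b[1]])*S-.5)*16
            r=np.zeros(m.shape,np.uint8);cv2.fillConvexPoly(r,cv2.convexHull(q.round().astype(np.int32)),1,shift=4)
            c+=1-np.minimum(m,r).sum()/np.maximum(m,r).sum()
        return c/len(big)
    best=None
    for dth in((0,) if not rot else(-.3,0,.3)):
        s=np.array([v0[0],v0[1],v0[2]+dth])
        r=minimize(cost,s,method="Nelder-Mead",options=dict(initial_simplex=s+np.vstack([np.zeros(3),np.diag([.01,.01,.15])]),xatol=1e-4,fatol=1e-5))
        if best is None or r.fun<best.fun:best=r
    return best.x,best.fun
def near(dets,p,X,tol=8):
    u=proj(p,X)[0]
    for d in dets:
        m=np.array(d["region"]);ys,xs=np.where(m)
        if len(xs) and np.hypot(xs.mean()-u[0],ys.mean()-u[1])<tol:return m
E
python3 - <<'E'
from h import *
a=robot.get_image("top");b=robot.get_image("scene")
T={}
for n in("shelf","cylinder_1","tin_1"):
    for k,p in(("t",a),("s",b)):T[n,k]=robot.trace(p,n)
for nm,cls,M,v0,z0 in[("shelf","shelf",SHELF,(.452,.25,-.07),0),("brass","cylinder_1",CYL,(.447,-.19,.2),0),("silver","cylinder_1",CYL,(.455,-.312,.3),0),("tin","tin_1",TIN,(.46,-.107,0),0),("cylset","cylinder_1",CYL,(.465,.13,0),.024),("tinset","tin_1",TIN,(.44,.37,0),.024)]:
    X=(v0[0],v0[1],z0+.01);tol=20 if nm=="shelf" else 8
    o=[(p,near(T[cls,k],p,X,tol)) for k,p in(("t",a),("s",b))]
    for lab,oo in(("top",o[:1]),("scene",o[1:]),("both",o)):
        if any(m is None for _,m in oo):print(nm,lab,"none");continue
        v,f=fit(oo,M,v0,z0,"tin" not in nm);print(nm,lab,v.round(4),"deg",round(np.degrees(v[2]),1),round(f,3))
# manual shelf cyl top corners
q=(np.array([[495,115],[547,115],[550,215],[500,221]])+.5)/4.8-.5+[165,205]
g=ground(a,q,.024+.017);print(g.round(3),g.mean(0))
q=(np.array([[12,48],[597,8],[101,195]])+.5)/4.8-.5+[165,205]
print(ground(a,q[:2],.048).round(3),ground(a,q[2:],.06).round(3))
print(robot.state()["clock"])
E
```

```text
shelf top [0.4505 0.2447 0.0673] deg 3.9 0.105
shelf scene [0.4515 0.2557 0.0615] deg 3.5 0.145
shelf both [0.4509 0.2456 0.0673] deg 3.9 0.131
brass top [ 0.4487 -0.1983  1.7873] deg 102.4 0.107
brass scene [ 0.4598 -0.1911  1.8273] deg 104.7 0.385
brass both [ 0.4489 -0.1973  1.8024] deg 103.3 0.27
silver top [ 0.4562 -0.3152  1.9163] deg 109.8 0.127
silver scene [ 0.4902 -0.2895 -0.6756] deg -38.7 0.742
silver both [ 0.4562 -0.3148  1.935 ] deg 110.9 0.451
tin top none
tin scene [ 0.456  -0.113   0.0549] deg 3.1 0.122
tin both none
cylset top none
cylset scene none
cylset both none
tinset top none
tinset scene none
tinset both none
[[0.492 0.139 0.041]
 [0.492 0.108 0.041]
 [0.433 0.106 0.041]
 [0.429 0.135 0.041]] [0.4612041  0.12215696 0.041     ]
[[0.531 0.424 0.048]
 [0.555 0.078 0.048]] [[0.444 0.367 0.06 ]]
1.55
```

Emit:
{"fn": "drive_tool", "kwargs": {
  "commands": [382, -342, 0, -87, 0, 382, -342, 0, -87, 0, 382, -342, 0, -87, 0, 382, -342, 0, -87, 0, 382, -342, 0, -87, 0, 382, -342, 0, -87, 0, 382, -342, 100, -87, 0, 382, -342, 100, -87, 0, 382, -342, 100, -87, 0, 382, -342, 100, -87, 0, 382, -342, 100, -87, 0, 382, -342, 100, -87, 0]
}}

```text
clock: 2.75
tool_pos: [0.4507, -0.1926, 0.3035]
orientation: [[-0.219, 0.976, 0.0], [0.976, 0.219, 0.004], [0.004, 0.001, -1.0]]
force: [0.8, -0.4, 0.3]
opening: 0.0853
finger_force: 0.0
```

```bash
cat >> h.py <<'E'
def und(p,f=300,size=(640,480)):
    """rectify fisheye into pinhole picture dict"""
    K=np.array(p["intrinsics"],float);Kn=np.array([[f,0,size[0]/2],[0,f,size[1]/2],[0,0,1.]])
    m1,m2=cv2.fisheye.initUndistortRectifyMap(K,np.zeros(4),np.eye(3),Kn,size,cv2.CV_32FC1)
    return dict(p,pixels=cv2.remap(p["pixels"],m1,m2,cv2.INTER_CUBIC),intrinsics=Kn),(m1,m2)
E
python3 - <<'E'
from h import *
p=robot.get_image("wrist");print(robot.state()["q"].round(2),p["intrinsics"])
R=cv2.Rodrigues(np.array(p["rvec"],float))[0];print((-R.T@np.array(p["tvec"]).ravel()).round(3),R.round(2))
u,mm=und(p);
for d in robot.trace(p,"cylinder_1"):
    m=cv2.remap(np.array(d["region"]).astype(np.uint8),*mm,cv2.INTER_LINEAR);ys,xs=np.where(m)
    if len(xs)<50:continue
    g=ground(u,[[xs.mean(),ys.mean()]],.01)[0];print(d["conf"],g.round(3))
    v,f=fit([(u,m)],CYL,(g[0],g[1],1.8));print(v.round(4),np.degrees(v[2]),f)
for d in robot.trace(p,"tin_1"):
    m=cv2.remap(np.array(d["region"]).astype(np.uint8),*mm,cv2.INTER_LINEAR);ys,xs=np.where(m)
    if len(xs)<50:continue
    g=ground(u,[[xs.mean(),ys.mean()]],.02)[0];v,f=fit([(u,m)],TIN,(g[0],g[1],0),0,False);print("tin",g.round(3),v.round(4),f)
save(u,"w1.png")
E
```

```text
[ 1.06  0.46 -0.86  2.02  0.45  0.86  0.17] [[309.70691629   0.         322.58708595]
 [  0.         309.70691629 200.38891239]
 [  0.           0.           1.        ]]
[ 0.434 -0.116  0.273] [[ 0.98  0.22  0.  ]
 [ 0.21 -0.93  0.3 ]
 [ 0.07 -0.29 -0.95]]
0.72 [ 0.458 -0.312  0.01 ]
[ 0.4589 -0.3135  1.888 ] 108.17464828125172 0.18183183670043945
0.57 [ 0.429 -0.384  0.01 ]
[ 0.4554 -0.3675  1.5346] 87.92379426073104 0.8804822564125061
0.56 [ 0.451 -0.195  0.01 ]
[ 0.4513 -0.1952  1.79  ] 102.55908920973603 0.0921027660369873
tin [ 0.425 -0.032  0.02 ] [ 0.4183 -0.0025  0.166 ] 0.46368932723999023
tin [ 0.458 -0.113  0.02 ] [ 0.4576 -0.1156  0.0415] 0.06411385536193848
```

View pics/w1.png

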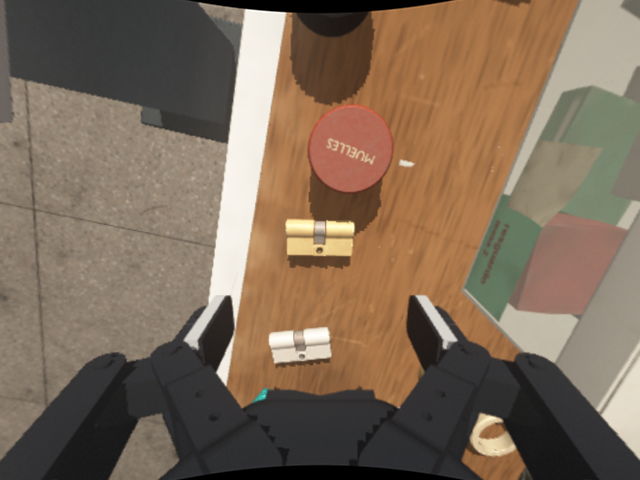

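The rectified wrist view shows the brass cylinder at (320,238), the red tin at (350,148) and the silver cylinder at (300,345). The fingers already line up with the brass one, so I'll go down.

Emit:
{"fn": "drive_tool", "kwargs": {
  "commands": [-4, -1, 60, 0, 0, -4, -1, 100, 0, 0, -4, -1, 120, 0, 0, -4, -1, 129, 0, 0, -4, -1, 129, 0, 0, -4, -1, 129, 0, 0]
}}

```text
clock: 3.5
tool_pos: [0.4496, -0.2028, 0.177]
orientation: [[-0.209, 0.978, 0.002], [0.978, 0.209, -0.001], [-0.002, 0.002, -1.0]]
force: [-0.3, -0.0, -0.2]
opening: 0.0857
finger_force: 0.0
```

Emit:
{"fn": "drive_tool", "kwargs": {
  "commands": [0, 0, 0, 0, 0.4, 0, 0, 0, 0, 0.4, 0, 0, 0, 0, 0.4, 0, 0, 0, 0, 0.4, 0, 0, 0, 0, 0.4]
}}

```text
clock: 4.0
tool_pos: [0.4499, -0.2022, 0.1776]
orientation: [[-0.21, 0.978, 0.002], [0.978, 0.21, -0.002], [-0.003, 0.002, -1.0]]
force: [-2.7, 0.4, 10.0]
opening: 0.0582
finger_force: 62.6
```

Emit:
{"fn": "drive_tool", "kwargs": {
  "commands": [0, 0, -20, 0, 0.4, 0, 0, -60, 0, 0.4, 0, 0, -110, 0, 0.4, 244, 57, -110, 4, 0.4, 244, 57, -110, 8, 0.4, 244, 57, -110, 8, 0.4, 244, 57, -110, 8, 0.4, 244, 57, -110, 8, 0.4, 244, 57, -110, 8, 0.4, 244, 57, -110, 8, 0.4, 244, 57, -110, 8, 0.4]
}}

```text
clock: 5.1
tool_pos: [0.4534, 0.0477, 0.2858]
orientation: [[-0.071, 0.997, -0.0], [0.997, 0.071, -0.001], [-0.001, -0.0, -1.0]]
force: [0.2, 0.6, -1.6]
opening: 0.0577
finger_force: 66.2
```

Run:
```python
from h import *
p=robot.get_image("wrist");s=robot.state();print(s["clock"],s["q"].round(2),s["opening"],s["tool_pos"].round(4) if hasattr(s["tool_pos"],"round") else s["tool_pos"],s["orientation"])
u,mm=und(p)
for n in("cylinder_set","shelf"):
  for d in robot.trace(p,n):
    m=cv2.remap(np.array(d["region"]).astype(np.uint8),*mm,cv2.INTER_LINEAR);ys,xs=np.where(m)
    if len(xs)<50:continue
    g=ground(u,[[xs.mean(),ys.mean()]],.034)[0];print(n,d["conf"],g.round(3),len(xs))
    if n!="shelf":
        v,f=fit([(u,m)],CYL,(g[0],g[1],1.63),.024);print(v.round(4),np.degrees(v[2]),f)
save(u,"w2.png")
np.savez("w2.npz",pixels=u["pixels"],intrinsics=u["intrinsics"],rvec=p["rvec"],tvec=p["tvec"])
```

```text
5.15 [ 0.57  0.43 -0.86  2.11  0.46  0.79 -0.51] 0.05792922075347417 [0.4535 0.0472 0.2857] [[-6.94710303e-02  9.97583945e-01 -2.19765411e-04]
 [ 9.97583403e-01  6.94707543e-02 -1.08120760e-03]
 [-1.06332807e-03 -2.94346932e-04 -9.99999391e-01]]
cylinder_set 0.6 [0.461 0.126 0.034] 4313
[0.4606 0.1254 1.6392] 93.92201975567043 0.06266134977340698
```

View pics/w2.png

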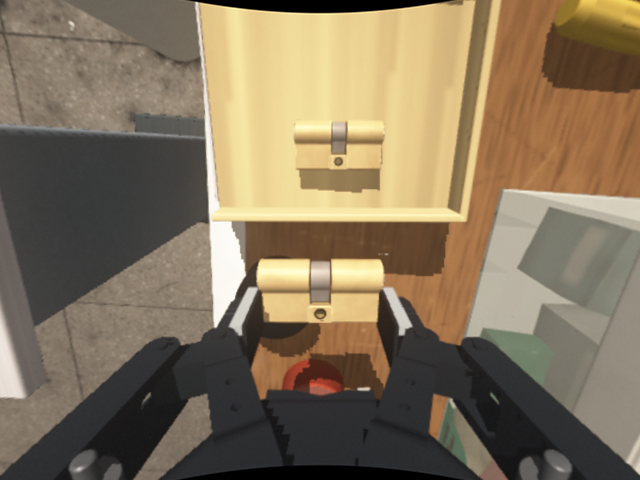

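The rectified wrist view shows the held brass cylinder, level, at (320,290). The set cylinder is at (339,145) and parallel to it.

Run:
```python
from h import *
u=dict(np.load("w2.npz"))
h=u["pixels"].shape
for poly in([[258,260],[383,260],[383,290],[378,322],[263,322],[258,290]],):
    m=np.zeros(h[:2],np.uint8);cv2.fillPoly(m,[np.array(poly)],1)
    v,f=fit([(u,m)],CYL,(.453,.053,1.64),.1081);print(v.round(4),np.degrees(v[2]),f)
g=np.zeros(h[:2],np.uint8);cv2.fillPoly(g,[np.array([[294,121],[384,121],[382,169],[296,169]])],1)
print(fit([(u,g)],CYL,(.46,.125,1.64),.024))
# shelf inner right cheek etc: cheek top outer front/back corners
print(ground(u,[[211,220],[463,220],[497,0]],.048).round(4))
```

```text
[0.4536 0.0539 1.6417] 94.06174057434409 0.15536582469940186
(array([0.46134761, 0.12501458, 1.64229998]), np.float64(0.04759800434112549))
[[0.3751 0.0689 0.048 ]
 [0.553  0.0816 0.048 ]
 [0.5443 0.2114 0.048 ]]
```

Emit:
{"fn": "drive_tool", "kwargs": {
  "commands": [110, 12, 0, 0, 0.4, 110, 12, 0, 0, 0.4, 110, 12, 0, 0, 0.4, 110, 12, 20, 0, 0.4, 110, 12, 50, 0, 0.4, 110, 12, 65, 0, 0.4, 110, 12, 73, 0, 0.4, 110, 12, 79, 0, 0.4, 110, 12, 82, 0, 0.4, 110, 12, 83, 0, 0.4, 110, 12, 83, 0, 0.4]
}}

```text
clock: 6.35
tool_pos: [0.4579, 0.1593, 0.2032]
orientation: [[-0.072, 0.997, 0.001], [0.997, 0.072, 0.0], [0.0, 0.001, -1.0]]
force: [0.3, 0.3, -1.5]
opening: 0.0581
finger_force: 66.2
```

Emit:
{"fn": "drive_tool", "kwargs": {
  "commands": [-2, 0, 0, 0, 0.4, -2, 0, 1, 0, 0.4, -2, 0, 1, 0, 0.4, -2, 0, 1, 0, 0, -2, 0, 1, 0, 0, -2, 0, 1, 0, 0, -2, 0, 1, 0, 0, -2, 0, -20, 0, 0, -2, 0, -60, 0, 0, -2, 0, -100, 0, 0]
}}

```text
clock: 7.35
tool_pos: [0.4572, 0.1573, 0.3033]
orientation: [[-0.072, 0.997, -0.002], [0.997, 0.072, 0.0], [0.0, -0.002, -1.0]]
force: [0.5, -0.4, 0.1]
opening: 0.0854
finger_force: 0.0
```

Emit:
{"fn": "drive_tool", "kwargs": {
  "commands": [-471, -34, 0, -15, 0, -471, -34, 0, -15, 0, -471, -34, 0, -15, 0, -471, -34, 0, -15, 0, -471, -34, 0, -15, 0, -471, -34, 0, -15, 0, -471, -34, 0, -15, 0, -471, -34, 0, -15, 0, -471, -34, 0, -15, 0, -471, -34, 0, -15, 0, -471, -34, 0, -15, 0, -471, -34, 0, -15, 0]
}}

```text
clock: 8.55
tool_pos: [0.4574, -0.315, 0.3024]
orientation: [[-0.326, 0.945, -0.0], [0.945, 0.326, 0.001], [0.001, 0.0, -1.0]]
force: [-0.0, 0.5, 1.2]
opening: 0.0854
finger_force: 0.0
```

```bash
cat >> h.py <<'E'
def wlook(name,M,th0,z0=0,rot=True,img=None,lim=.7):
    p=robot.get_image("wrist");s=robot.state();u,mm=und(p)
    T=np.array(s["tool_pos"]);Rt=np.array(s["orientation"]);print("clk",round(s["clock"],2),"tcp",T.round(4),"y ang",np.degrees(np.arctan2(Rt[1,1],Rt[0,1])).round(1),"q",np.round(s["q"],2))
    for d in robot.trace(p,name):
        m=cv2.remap(np.array(d["region"]).astype(np.uint8),*mm,cv2.INTER_LINEAR);ys,xs=np.where(m)
        if len(xs)<200:continue
        g=ground(u,[[xs.mean(),ys.mean()]],z0+.01)[0];v,f=fit([(u,m)],M,(g[0],g[1],th0),z0,rot)
        if f<lim:
            dd=Rt.T@(np.array([v[0],v[1],T[2]])-T)
            print(name,round(d["conf"],2),v[:2].round(4),"len ang",round((np.degrees(v[2])-90),1),"iou-loss",round(f,3),"from tcp in tool mm",(dd[:2]*1e3).round(1),"px",[int(xs.mean()),int(ys.mean())])
    if img:save(u,img)
    return u
E
python3 -c "
from h import *
wlook('cylinder_1',CYL,1.9)"
```

```text
clk 8.6 tcp [ 0.4577 -0.3138  0.3026] y ang 19.2 q [ 1.2   0.57 -0.85  1.87  0.53  0.94  0.45]
cylinder_1 0.79 [ 0.4577 -0.3127] len ang 19.1 iou-loss 0.115 from tcp in tool mm [1.  0.4] px [320, 231]
cylinder_1 0.63 [ 0.4311 -0.4144] len ang 67.0 iou-loss 0.124 from tcp in tool mm [-86.3 -58.1] px [262, 316]
```

Emit:
{"fn": "drive_tool", "kwargs": {
  "commands": [1, 0, 50, 0, 0, 1, 0, 95, 0, 0, 1, 0, 118, 0, 0, 1, 0, 125, 0, 0, 1, 0, 125, 0, 0, 1, 0, 125, 0, 0.4, 1, 0, 125, 0, 0.4, 1, 0, 125, 0, 0.4, 1, 0, 125, 0, 0.4, 1, 0, 125, 0, 0.4]
}}

```text
clock: 9.65
tool_pos: [0.4583, -0.3142, 0.1801]
orientation: [[-0.328, 0.945, 0.003], [0.945, 0.328, -0.002], [-0.003, 0.002, -1.0]]
force: [-1.2, 0.4, 6.8]
opening: 0.0577
finger_force: 63.3
```

Emit:
{"fn": "drive_tool", "kwargs": {
  "commands": [0, 0, -20, 0, 0.4, 0, 0, -60, 0, 0.4, 0, 0, -110, 0, 0.4, 390, 137, -110, 8, 0.4, 390, 137, -110, 15, 0.4, 390, 137, -110, 15, 0.4, 390, 137, -110, 15, 0.4, 390, 137, -110, 15, 0.4, 390, 137, -110, 15, 0.4, 390, 137, -110, 15, 0.4, 390, 137, -110, 15, 0.4, 390, 137, -110, 15, 0.4]
}}

```text
clock: 10.85
tool_pos: [0.4584, 0.1057, 0.2897]
orientation: [[-0.08, 0.997, 0.004], [0.997, 0.08, 0.003], [0.003, 0.004, -1.0]]
force: [0.5, -1.0, -0.9]
opening: 0.0578
finger_force: 65.4
```

Emit:
{"fn": "drive_tool", "kwargs": {
  "commands": [0, 0, 0, 0, 0.4, 0, 0, 0, 0, 0.4]
}}

```text
clock: 11.05
tool_pos: [0.4591, 0.099, 0.2883]
orientation: [[-0.072, 0.997, 0.001], [0.997, 0.072, -0.001], [-0.001, 0.001, -1.0]]
force: [0.1, -0.2, -1.3]
opening: 0.0576
finger_force: 65.4
```

```bash
python3 -c "
from h import *
u=wlook('cylinder_1',CYL,1.64,.024,True,'w3.png')
np.savez('w3.npz',pixels=u['pixels'],intrinsics=u['intrinsics'],rvec=u['rvec'],tvec=u['tvec'])"
```

```text
clk 11.1 tcp [0.4591 0.0981 0.288 ] y ang 4.0 q [ 0.46  0.46 -0.87  2.08  0.48  0.82 -0.63]
cylinder_1 0.87 [0.4488 0.06  ] len ang -0.6 iou-loss 0.534 from tcp in tool mm [-37.3 -13. ] px [320, 296]
cylinder_1 0.58 [0.4579 0.1648] len ang 4.2 iou-loss 0.053 from tcp in tool mm [66.6  3.5] px [323, 161]
cylinder_1 0.19 [0.6312 0.2149] len ang 5.5 iou-loss 0.351 from tcp in tool mm [104.4 179.9] px [581, 105]
```

View pics/w3.png

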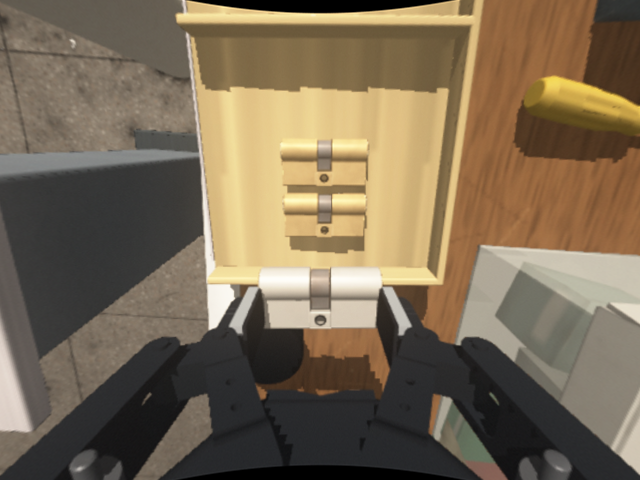

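The rectified wrist view shows both brass cylinders neat in line at (324,163) and (324,215), with the held silver one at (320,297).

Emit:
{"fn": "drive_tool", "kwargs": {
  "commands": [103, 3, 0, 0, 0.4, 103, 3, 0, 0, 0.4, 103, 3, 0, 0, 0.4, 103, 3, 20, 0, 0.4, 103, 3, 50, 0, 0.4, 103, 3, 65, 0, 0.4, 103, 3, 73, 0, 0.4, 103, 3, 79, 0, 0.4, 103, 3, 82, 0, 0.4, 103, 3, 83, 0, 0.4, 103, 3, 83, 0, 0.4]
}}

```text
clock: 12.25
tool_pos: [0.4549, 0.2024, 0.2052]
orientation: [[-0.072, 0.997, 0.001], [0.997, 0.072, 0.0], [0.0, 0.001, -1.0]]
force: [-0.3, -0.9, -2.1]
opening: 0.058
finger_force: 65.3
```

Emit:
{"fn": "drive_tool", "kwargs": {
  "commands": [-1, 0, 1, 0, 0.4, -1, 0, 1, 0, 0.4, -1, 0, 1, 0, 0, -1, 0, 1, 0, 0, -1, 0, 1, 0, 0, -1, 0, 1, 0, 0, -1, 0, -20, 0, 0, -1, 0, -60, 0, 0, -1, 0, -100, 0, 0]
}}

```text
clock: 13.15
tool_pos: [0.4541, 0.2012, 0.3053]
orientation: [[-0.072, 0.997, -0.002], [0.997, 0.072, -0.0], [0.0, -0.002, -1.0]]
force: [1.3, -0.8, -0.4]
opening: 0.085
finger_force: 0.0
```

Emit:
{"fn": "drive_tool", "kwargs": {
  "commands": [-315, -19, 0, 0, 0, -315, -19, 0, 0, 0, -315, -19, 0, 0, 0, -315, -19, 0, 0, 0, -315, -19, 0, 0, 0, -315, -19, 0, 0, 0, -315, -19, 0, 0, 0, -315, -19, 0, 0, 0, -315, -19, 0, 0, 0, -315, -19, 0, 0, 0]
}}

```text
clock: 14.15
tool_pos: [0.4584, -0.1126, 0.3048]
orientation: [[-0.074, 0.997, 0.0], [0.997, 0.074, 0.001], [0.001, 0.0, -1.0]]
force: [0.3, -0.1, -0.4]
opening: 0.0855
finger_force: 0.0
```

```bash
python3 -c "
from h import *
u=wlook('tin_1',TIN,0,0,False,None)"
```

```text
clk 14.2 tcp [ 0.4584 -0.1125  0.3048] y ang 4.3 q [ 0.91  0.42 -0.87  2.06  0.43  0.84 -0.13]
tin_1 0.85 [ 0.4575 -0.1147] len ang -89.5 iou-loss 0.049 from tcp in tool mm [-2.1 -1.1] px [317, 240]
tin_1 0.85 [ 0.419  -0.0044] len ang -87.2 iou-loss 0.037 from tcp in tool mm [110.8 -31.2] px [276, 94]
```

Emit:
{"fn": "drive_tool", "kwargs": {
  "commands": [-2, -1, 50, 0, 0, -2, -1, 95, 0, 0, -2, -1, 112, 0, 0, -2, -1, 120, 0, 0, -2, -1, 120, 0, 0, -2, -1, 120, 0, 0.3, -2, -1, 120, 0, 0.3, -2, -1, 120, 0, 0.3, -2, -1, 120, 0, 0.3, -2, -1, 120, 0, 0.3]
}}

```text
clock: 15.25
tool_pos: [0.4582, -0.1161, 0.1866]
orientation: [[-0.072, 0.997, 0.003], [0.997, 0.072, -0.001], [-0.001, 0.003, -1.0]]
force: [-0.9, 2.3, 7.2]
opening: 0.0618
finger_force: 64.4
```

Emit:
{"fn": "drive_tool", "kwargs": {
  "commands": [0, 0, -20, 0, 0.3, 0, 0, -60, 0, 0.3, 0, 0, -110, 0, 0.3, 355, 19, -110, 0, 0.3, 355, 19, -110, 0, 0.3, 355, 19, -110, 0, 0.3, 355, 19, -110, 0, 0.3, 355, 19, -110, 0, 0.3, 355, 19, -110, 0, 0.3, 355, 19, -110, 0, 0.3, 355, 19, -110, 0, 0.3, 355, 19, -110, 0, 0.3]
}}

```text
clock: 16.45
tool_pos: [0.4503, 0.2414, 0.2958]
orientation: [[-0.076, 0.997, 0.002], [0.997, 0.076, 0.001], [0.001, 0.002, -1.0]]
force: [0.7, 0.0, -1.9]
opening: 0.0614
finger_force: 66.4
```

Emit:
{"fn": "drive_tool", "kwargs": {
  "commands": [0, 0, 0, 0, 0.3, 0, 0, 0, 0, 0.3]
}}

```text
clock: 16.65
tool_pos: [0.4515, 0.2369, 0.2947]
orientation: [[-0.069, 0.998, 0.0], [0.998, 0.069, -0.002], [-0.002, 0.0, -1.0]]
force: [-0.2, 0.5, -1.3]
opening: 0.0621
finger_force: 66.4
```

```bash
python3 -c "
from h import *
u=wlook('tin_set',TIN,0,.024,False,'w4.png')"
```

```text
clk 16.7 tcp [0.4515 0.237  0.2947] y ang 3.9 q [ 0.16  0.52 -0.87  1.98  0.51  0.88 -0.91]
```

View pics/w4.png

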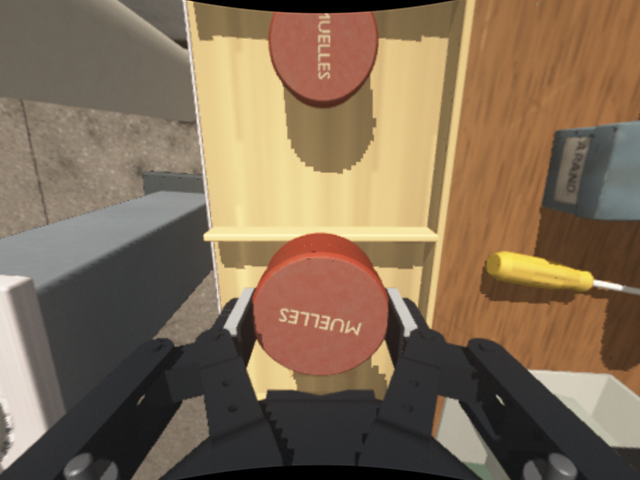

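The held tin's lid is at (320,308), level. The set tin's lid is around (323,46), clipped at the top of the view.

Run:
```python
from h import *
p=robot.get_image("wrist");u,_=und(p,220)
hsv=cv2.cvtColor(u["pixels"],cv2.COLOR_RGB2HSV);red=(((hsv[...,0]<8)|(hsv[...,0]>172))&(hsv[...,1]>90)&(hsv[...,2]>60)).astype(np.uint8)
red=cv2.morphologyEx(red,cv2.MORPH_CLOSE,np.ones((7,7)))
n,lab,st,ce=cv2.connectedComponentsWithStats(red)
T=robot.state()["tool_pos"]
for i in range(1,n):
    if st[i,4]<1500:continue
    held=ce[i][1]>200;z0=T[2]-.1866 if held else .024
    g=ground(u,[ce[i]],z0+.02)[0];print(st[i],ce[i].round(0),held,fit([(u,lab==i)],TIN,(g[0],g[1],0),z0,False))
print(T)
a=robot.get_image("top")
for d in robot.trace(a,"tin_set"):
    m=np.array(d["region"]);ys,xs=np.where(m)
    if xs.mean()<230:print("top",xs.mean(),ys.mean(),fit([(a,m)],TIN,(.443,.368,0),.024,False))
```

```text
[ 283   72   79   70 4361] [322. 103.] False (array([0.44453357, 0.37451618, 0.02307009]), np.float64(0.22890180349349976))
[ 270  236  101  103 8082] [320. 288.] True (array([0.4519231 , 0.23719676, 0.15845562]), np.float64(0.09936267137527466))
[0.45148513 0.23743556 0.29469413]
```

Emit:
{"fn": "drive_tool", "kwargs": {
  "commands": [45, -3, 0, 0, 0.3, 45, -3, 0, 0, 0.3, 45, -3, 0, 0, 0.3]
}}

```text
clock: 17.2
tool_pos: [0.4442, 0.2849, 0.2949]
orientation: [[-0.074, 0.997, -0.0], [0.997, 0.074, 0.001], [0.001, -0.0, -1.0]]
force: [-0.1, -0.8, -0.8]
opening: 0.0618
finger_force: 66.4
```

```bash
cat > r.py <<'E'
from h import *
p=robot.get_image("wrist");u,_=und(p,220)
hsv=cv2.cvtColor(u["pixels"],cv2.COLOR_RGB2HSV);red=(((hsv[...,0]<8)|(hsv[...,0]>172))&(hsv[...,1]>90)&(hsv[...,2]>60)).astype(np.uint8)
red=cv2.morphologyEx(red,cv2.MORPH_CLOSE,np.ones((7,7)))
n,lab,st,ce=cv2.connectedComponentsWithStats(red)
T=robot.state()["tool_pos"]
for i in range(1,n):
    if st[i,4]<1500:continue
    held=ce[i][1]>230;z0=T[2]-.1866 if held else .024
    g=ground(u,[ce[i]],z0+.02)[0];v,f=fit([(u,lab==i)],TIN,(g[0],g[1],0),z0,False);print(st[i],ce[i].round(0),held,v[:2].round(4),f.round(3))
print(T,robot.state()["clock"])
E
python3 r.py
```

```text
[ 292  120   72   77 4346] [327. 158.] False [0.4446 0.3704] 0.095
[ 270  236  101  103 8079] [320. 288.] True [0.4446 0.2854] 0.096
[0.44456452 0.28380963 0.29459903] 17.25
```

Emit:
{"fn": "drive_tool", "kwargs": {
  "commands": [13, 6, 0, 0, 0.3, 13, 6, 20, 0, 0.3, 13, 6, 50, 0, 0.3, 13, 6, 65, 0, 0.3, 13, 6, 73, 0, 0.3, 13, 6, 79, 0, 0.3, 13, 6, 82, 0, 0.3, 13, 6, 83, 0, 0.3, 13, 6, 83, 0, 0.3]
}}

```text
clock: 18.15
tool_pos: [0.45, 0.2974, 0.2122]
orientation: [[-0.072, 0.997, 0.001], [0.997, 0.072, 0.0], [0.0, 0.001, -1.0]]
force: [-1.6, -0.0, -0.0]
opening: 0.0615
finger_force: 66.4
```

```bash
sed -i 's/>230/>225/' r.py; python3 r.py
```

```text
[  259   110   120   229 19914] [319. 219.] False [0.4445 0.3702] 0.426
[0.45004708 0.29734611 0.21231677] 18.2
```

Emit:
{"fn": "drive_tool", "kwargs": {
  "commands": [0, 0, 1, 0, 0.3, 0, 0, 1, 0, 0.3, 0, 0, 1, 0, 0, 0, 0, 1, 0, 0, 0, 0, 1, 0, 0, 0, 0, 1, 0, 0, 0, 0, -20, 0, 0, 0, 0, -60, 0, 0, 0, 0, -100, 0, 0, 0, 0, -130, 0, 0]
}}

```text
clock: 19.2
tool_pos: [0.4498, 0.2977, 0.3439]
orientation: [[-0.072, 0.997, 0.001], [0.997, 0.072, 0.001], [0.001, 0.001, -1.0]]
force: [0.6, -0.6, -0.8]
opening: 0.0854
finger_force: 0.0
```

Emit:
{"fn": "drive_tool", "kwargs": {
  "commands": [-250, -18, -40, 0, 0, -250, -18, -40, 0, 0, -250, -18, -40, 0, 0, -250, -18, -40, 0, 0, -250, -18, -40, 0, 0, -250, -18, -40, 0, 0, -250, -18, -40, 0, 0, -250, -18, -40, 0, 0]
}}

```text
clock: 20.0
tool_pos: [0.4496, 0.0476, 0.3818]
orientation: [[-0.073, 0.997, 0.0], [0.997, 0.073, 0.001], [0.0, 0.0, -1.0]]
force: [0.3, 0.6, -1.2]
opening: 0.0856
finger_force: 0.0
```

Run:
```python
from h import *
p=robot.get_image("wrist");u,mm=und(p,300,(640,560));save(u,"w5.png")
a=robot.get_image("top");s=robot.state();print(s["tool_pos"],s["clock"])
A=cv2.resize(a["pixels"][200:275,160:490,::-1],None,fx=2.4,fy=2.4,interpolation=cv2.INTER_CUBIC);cv2.imwrite("pics/top2.png",A)
for d in robot.trace(p,"cylinder_1"):
    m=cv2.remap(np.array(d["region"]).astype(np.uint8),*mm,cv2.INTER_LINEAR);ys,xs=np.where(m)
    if len(xs)<200:continue
    g=ground(u,[[xs.mean(),ys.mean()]],.034)[0];v,f=fit([(u,m)],CYL,(g[0],g[1],1.64),.024);print(v[:2].round(4),np.degrees(v[2])-90,round(f,3))
```

```text
[0.44957178 0.04847369 0.3816792 ] 20.1
[0.4554 0.2016] 3.4326034998382084 0.115
[0.4576 0.1637] 4.914053141929216 0.08
```

View pics/w5.png

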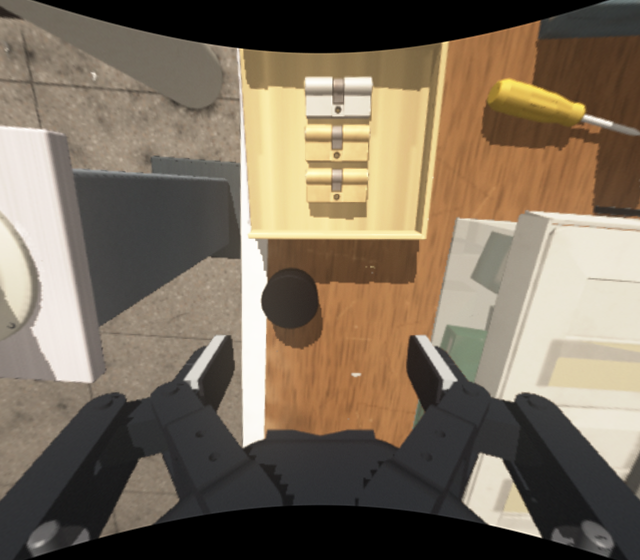

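View pics/top2.png

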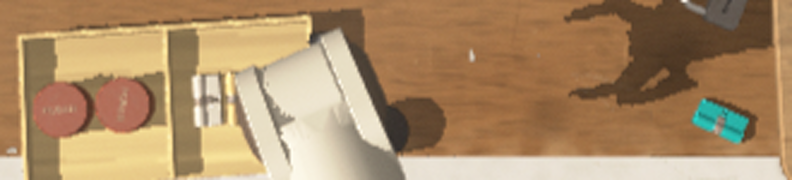

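The wrist view shows the three cylinders in line at (338,97), (337,142) and (337,185). In the top view the tins stand side by side at (62,109) and (124,104), and the turquoise and black look-alikes haven't moved.

```bash
python3 -c "
from cell import robot
print(robot.job_done())"
```

```text
the job is handed in; nothing more can be done
None
```

The brass and silver cylinders and the red tin are on the shelf beside their kind, in straight rows with gaps of about 5–6 mm; the job was handed in about 20 s into the 72 s limit.

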